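Hang an empty reel on its spindle stand

ROBOT

A 6-joint arm with a two-finger parallel gripper is mounted at the origin on the work surface. World frame = base frame: x ahead of the robot, y to its left, z up, the work surface at z = 0. Lengths are in mm, angles in rad, forces in N, time in s.
With the tool pointing down it reaches from about 350 to 725 mm from the base axis. Payload 4.3 kg.
Tool frame: the origin (TCP) lies midway between the tips of the shut fingers; the grasp point (between the pads) lies 19 mm behind it; x points along the fingers, z is the direction in which the jaws open and shut, and the axes are right-handed (so a half turn about x gives the same grasp; the last joint's range is limited). The gripper opens to 85 mm and grips with 20 to 120 N. Pads are 22 mm wide; open, the fingers measure 114 mm over their backs; the gripper's body (76 mm by 85 mm) begins 54 mm behind the grasp point. The pads swing forward as they close: fully open they stand 13 mm farther back than shut.
Start: joints at [1.008, 0.377, 0.081, 1.274, 0, 1.46], TCP at [251.568, 517.092, 195.329] pointing down, gripper open.
Joint ranges: [-2.72, 2.72], [-0.84, 1.66], [-1.02, 1.22], [-1.77, 2.12], [-1.37, 1.28], [-3.14, 3.14]. Speed limits (rad/s): [2.57, 2.57, 3.14, 3.14, 3.14, 3.14].

INTERFACE

Orientations are given as a unit quaternion [w, x, y, z].
In Python, from rig import readout, vision, robot gives the robot as it stands.
- The arm moves only by the shell command python3 -m creep 'ROWS' [OPENING] [FORCE]. ROWS is JSON, a list of rows, each a list of 2 entries, a list of its own where there are three numbers: the shift along the world's x, y, z in m, then the turn, a rotation vector about the world's x, y, z in degrees. A call has 1 to 20 rows; each row shifts and turns the commanded pose from where the row before left it; what a row does not reach is not made up. A row lasts 1/8 s, in which the tool goes at most 62.5 mm and 10.7 degrees, less where a joint would pass 70% of its speed; a pose out of reach is approached as far as the arm can. A call with a gripper value outside its range is refused whole. OPENING is the finger opening in m, from 0 to 0.0854, set as the call begins (- or left out, the last holds). The fingers move at their own pace and stop on an object; FORCE is the grip in N (left out, the last holds). Time passes only in rows, so rows that do not move let the fingers close. It gives the time, the measured TCP pose, the force and the opening at its end, in the units of the state.
- readout.sense(): the state, without advancing time (a new reading comes with each control period).
- vision.grab_frame(name): name is "scene" or "top" or "wrist"; returns the picture (420x560x3 uint8, red, green, blue); there is no depth.
- vision.camera_info(name): a dict with "fx", "fy", "cx", "cy" (pixels), "R" (3x3) and "t" (3): a world point X has camera coordinates R X + t. Camera axes: x right, y down, z forward; pixel columns grow to the right and rows downward; lengths in mm; the calibration is good to about 2 mm. The wrist camera is an equidistant fisheye: a pixel r from the principal point sees the ray r / f radians off the axis. A picture is of the moment at which its call begins: read the wrist's pose just before it. camera_info takes no time and is no camera call; for the wrist camera it gives the pose at the moment of the call.
- robot.finish_job(): hands the job in, once; it reports no verdict.
The state is a dict: "time": time; "q": joint angles; "joint_velocities": joint speeds; "tau": joint torques, N m; "tcp_pos": TCP position; "tool_rot": TCP orientation; "contact_force": force on the tool from outside, world axes, zero at the start; "wrist_torque": the same for the moment, N m; "opening": opening from 0.0 (shut) to 1.0 (fully open).
Only numpy, scipy, OpenCV 4.12 (cv2) and the standard library are available. Lean on these libraries where they do the work, as an engineer would, in place of code of your own. Each camera call takes 0.05 s, during which the arm holds its last target. There are 200 camera calls.

TASK

Take the spindle by its handle, thread it through the bore of the empty reel lying in the wooden chock, and carry the reel on it to the reel stand. Lay the spindle in both notched posts with the reel hanging between them and the spindle's tip towards the plunger, then slide the spindle gently endways until its tip has pushed the plunger fully in, flush with its block, and let go. Never force the reel or the stand, and leave the other things on the table where they are.

Things in the scene. Friction and masses are not known exactly. Their poses are not given: they have to be found in the camera images.
- spindle_grip (a point): Centre of the spindle's handle: black plastic, 24 x 24 mm, 50 long. Its y axis runs along the spindle to the tip, z is up at the start. From the handle's front (25 mm along +y) a round aluminium rod, 12 mm diameter, runs to the tip 175 mm along +y from here; the last 12 mm taper to a blunt 6 mm. About 100 g. Starts level, rod axis 50 mm above the table, lying in the rest.
- rest_mid (a point): The black rest (fixed) on which the spindle starts: the point on the rod's axis half-way between its two V-shaped posts, 50 mm above the table; y axis along the rod. The posts are 6 mm thick, at y = -40 and +40 mm; lift the spindle straight up out of them. The handle overhangs the rest's -y end.
- reel_center (a point): Centre of the empty grey plastic reel, on its axis half-way along; y axis = axis of the bore. 40 mm wide along y; two flanges of 80 mm diameter, 4 mm thick; hub 40 mm diameter; straight bore of 16 mm diameter right through. About 150 g (100 to 210). It starts lying on its side in the wooden chock, bore level, 50 mm above the table, +y roughly to the robot's left.
- chock_mid (a point): Wooden V chock (fixed) under the reel, 64 mm long: point on the bore's axis, 50 mm above the table; y axis along the bore. Its V keeps the reel from rolling. At its +y end two posts (46 mm high, 38 mm clear between them, face at y = +24 mm) stop the reel from being pushed along +y: thread the rod in from the -y side, towards +y. The reel lifts straight up out of it.
- stand_axis (a point): Reel stand (fixed, grey base, two steel Y-shaped posts): point on the bearing axis half-way between the posts, 75 mm above the table; y axis = bearing axis, towards the plunger. Posts 6 mm thick at y = -46 and +46 mm, tops about 85 mm above the table; each has an open 90 degree V, about 34 mm wide at its mouth, where the rod rests with its axis on this y axis. 86 mm clear between the posts.
- stand_end (a point): Fixed point on the stand's bearing axis, 90 mm along y from stand_axis, near the face of the dark steel end block (30 x 30 mm, 34 high, top 93 mm above the table) that carries the plunger. The block's true face lies anywhere from 5 mm before to 5 mm beyond this point: its setting is not measured, so find it by feel. The plunger stands out 10 mm from that face, towards -y.
- plunger (a joint): Brass plunger of 16 mm diameter on the bearing axis in the end block, standing 10 mm out: 0 = fully out, 0.010 m = fully in, flush with the block. No spring: it slides with a steady friction of about 4 N and stays where it is left; fully in it stops hard. A push of 8 to 14 N is right; do not bear down on the spindle while sliding it, or the posts' notches grip it.
- carton: Closed cardboard box, 100 x 150 x 60 mm, beyond the work; origin under its centre. Leave alone.
- jar: Clear jar with steel lid, 60 mm diameter, 80 mm high, beyond the work; origin under its centre. Leave alone.
- wrench: Steel wrench 170 mm long lying flat to the robot's right; origin under its middle. Leave alone.
Things that resemble listed ones, but are neither listed nor needed, are in the scene too. Of the things that look like the part that bears stand_axis, the larger one is meant.

How it is judged (in metres and radians):
On the way, in this order (a step that is already met when the one before it is completed fails the run):
1. the reel hangs on the spindle, which is through its bore, lifted clear of the chock (height (world z) of reel_center above 0.085 m and y of reel_center in the frame of spindle_grip between 0.044 and 0.15 m and angle between the y axis of reel_center and the y axis of spindle_grip, either way round below 0.25 rad), for 0.2 s.
2. the spindle lies in both notched posts with the reel on it between them (angle between the y axis of spindle_grip and the y axis of stand_axis, either way round below 0.06 rad and y of spindle_grip in the frame of stand_axis below -0.05 m and z of spindle_grip in the frame of stand_axis between -0.005 and 0.005 m and x of spindle_grip in the frame of stand_axis between -0.005 and 0.005 m and y of reel_center in the frame of stand_axis between -0.026 and 0.026 m and distance between reel_center and stand_axis below 0.028 m), for 0.2 s.
At the end, for the whole second after the job is handed in: The spindle lies in both V posts of the stand, tip towards the plunger (axis within 4 mm and 0.04 rad of the bearing axis), the reel hangs on it between the posts, and the plunger is pushed in by at least 8.8 of its 10 mm (angle between the y axis of spindle_grip and the y axis of stand_axis, either way round below 0.04 rad and y of spindle_grip in the frame of stand_axis below -0.05 m and z of spindle_grip in the frame of stand_axis between -0.004 and 0.004 m and x of spindle_grip in the frame of stand_axis between -0.004 and 0.004 m and y of reel_center in the frame of stand_axis between -0.026 and 0.026 m and distance between reel_center and stand_axis below 0.028 m and value of joint plunger above 0.0088 m); the robot touches nothing.
It fails at once if the spindle is pressed against the reel with more than 15 N (contact force between spindle and reel above 15 N).
It fails at once if the spindle is pressed against the stand or its plunger with more than 24 N (contact force between spindle and stand above 24 N).
It fails at once if the carton, jar or wrench is moved by more than 20 mm (distance of any of carton, jar, wrench from where it was at the start of the episode above 0.02 m).
It also fails if it takes over 56 s, if anything falls off the work surface, if the arm or the gripper's body presses on something with over 40 N, if the wrist force passes 120 N, or if a joint passes its speed limit or range.

## Working session

There is one attempt and no reset: what is moved stays moved. The work goes in short steps, Python scripts to look and compute and a shell command to move; the robot and the scene stay as the last step left them, time stands still between calls to the robot, and variables do not carry over. Pictures are saved under pics/ and viewed, about 8 in all and at most 12, crops included, and the job is handed in when it is done.

```bash
mkdir -p pics; python3 - <<'E'
from rig import readout, vision, robot
import cv2,json
s=readout.sense();print(s)
for n in("scene","top"):
    im=vision.grab_frame(n);cv2.imwrite(f"pics/{n}0.png",cv2.cvtColor(im,cv2.COLOR_RGB2BGR))
    c=vision.camera_info(n);print(n,c)
E
```

```text
{'time': 0.0, 'q': array([1.00771667e+00, 3.78080994e-01, 7.96422833e-02, 1.27441017e+00,
       1.19226786e-05, 1.46049074e+00]), 'joint_velocities': array([-0.00020488,  0.00092965, -0.00128265, -0.00060225,  0.00172313,
        0.00143715]), 'tau': array([-6.37429439e-04, -4.63597190e+01,  2.69880599e+01,  2.05833488e-02,
       -2.28405156e-04,  3.50421132e-07]), 'tcp_pos': array([251.14395242, 516.44610892, 194.35707017]), 'tool_rot': array([ 0.59881498, -0.37532355,  0.60012633,  0.37470154]), 'contact_force': array([ 0.15547606, -0.00108114,  0.01070824]), 'wrist_torque': array([ 0.06128472, -0.03087038, -0.00089175]), 'opening': 1.0037440693359596}
scene {'fx': 424.37869447736114, 'fy': 424.37869447736114, 'cx': 279.1069808855034, 'cy': 205.28809740521135, 'R': array([[-0.58855195,  0.80845758, -0.00171778],
       [ 0.44997184,  0.3258099 , -0.83148857],
       [-0.67166357, -0.49014717, -0.5555392 ]]), 't': array([ 336.26981927, -180.79955964, 1451.47877488])}
top {'fx': 394.02475062362464, 'fy': 394.02475062362464, 'cx': 282.0497938923545, 'cy': 210.28177369734564, 'R': array([[-0.02456706, -0.99969607,  0.00205718],
       [-0.97925706,  0.02365068, -0.20123682],
       [ 0.20112701, -0.0069583 , -0.97954046]]), 't': array([   5.41891665,  592.26005825, 1068.40370045])}
```

View pics/top0.png

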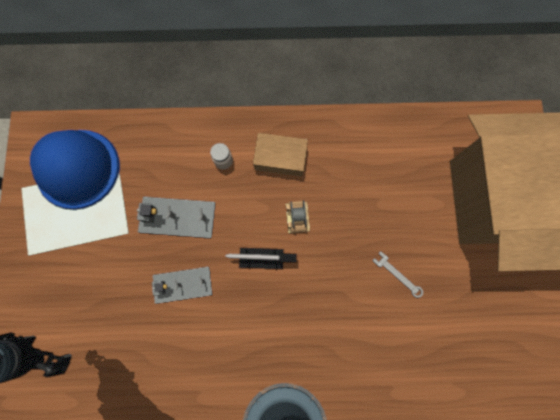

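View pics/scene0.png

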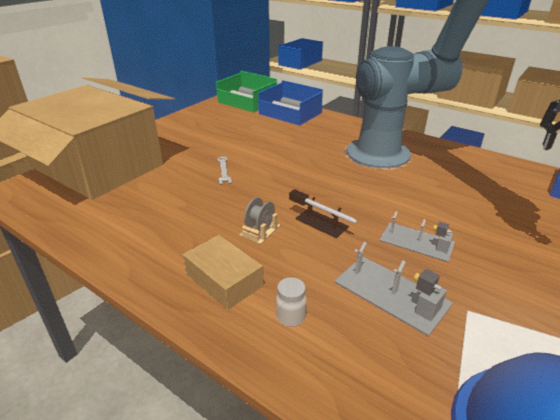

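Top: spindle handle at (288,258) with its tip at (228,257), reel at (298,217). The larger stand is at (176,217) with its block and plunger at the left, near (149,213). The smaller decoy is at (182,285). The scene view agrees.

```bash
cat > h.py <<'E'
from rig import readout, vision, robot
import numpy as np, cv2
from scipy.spatial.transform import Rotation as Ro
def ray(c,u,v,fish=False):
    d=np.array([(u-c['cx'])/c['fx'],(v-c['cy'])/c['fy'],1.])
    if fish:
        r=np.hypot(d[0],d[1]); d=np.array([d[0]/r*np.sin(r),d[1]/r*np.sin(r),np.cos(r)]) if r>1e-9 else d
    R=np.array(c['R']);return -R.T@c['t'],R.T@d
def onplane(c,u,v,z,fish=False):
    o,d=ray(c,u,v,fish);return (o+d*(z-o[2])/d[2]).round(1)
def proj(c,X,fish=True):
    p=c['R']@np.array(X,float)+c['t']
    if not fish:return np.array([c['cx']+c['fx']*p[0]/p[2],c['cy']+c['fy']*p[1]/p[2]])
    r=np.hypot(p[0],p[1]);th=np.arctan2(r,p[2])
    return np.array([c['cx']+c['fx']*th*p[0]/r,c['cy']+c['fy']*th*p[1]/r])
def snap(n,f):
    s=readout.sense();c=vision.camera_info(n);im=vision.grab_frame(n)
    cv2.imwrite(f,cv2.cvtColor(im,cv2.COLOR_RGB2BGR));return s,c,im
def pinhole(im,c,z,cx,cy,w=800,h=600,ppm=2.0,ax=(0,-1)):
    """ortho rectification of wrist picture onto plane z (up=+x, left=+y), centre cx,cy mm"""
    vv,uu=np.mgrid[0:h,0:w]
    X=np.stack([cx-(vv-h/2)/ppm,cy-(uu-w/2)/ppm,np.full(vv.shape,z)],-1)
    p=X@np.array(c['R']).T+c['t'];r=np.hypot(p[...,0],p[...,1]);th=np.arctan2(r,p[...,2])
    m=(c['fx']*th/r)[...,None]*p[...,:2]+[c['cx'],c['cy']]
    return cv2.remap(im,m.astype(np.float32),None,cv2.INTER_LINEAR)
E
python3 - <<'E'
from h import *
c=vision.camera_info("top")
for n,u,v,z in[("handle",288,258,50),("tip",228,257,50),("reel",298,217,50),("blk",149,213,93),("postN",172,216,85),("postF",204,218,85),("stand base",139,236,0),("sb2",213,238,0),("sb3",141,198,0),("sb4",214,200,0)]:print(n,onplane(c,u,v,z))
im=cv2.imread("pics/top0.png")[185:305,128:318];cv2.imwrite("pics/topc.png",cv2.resize(im,None,fx=4,fy=4,interpolation=cv2.INTER_CUBIC))
w=vision.camera_info("wrist");print(w, -w['R'].T@w['t'])
s=readout.sense();print(Ro.from_quat(np.roll(s['tool_rot'],-1)).as_matrix().round(3))
E
```

```text
handle [456.5 -22.5  50. ]
tip [463.5 146.7  50. ]
reel [573.4 -54.5  50. ]
blk [586.7 360.3  93. ]
postN [578.3 298.5  85. ]
postF [570.4 209.2  85. ]
stand base [536.7 418.4   0. ]
sb2 [525.3 198.1   0. ]
sb3 [653.  417.9   0. ]
sb4 [641.4 196.3   0. ]
{'fx': 325.19226210127806, 'fy': 325.19226210127806, 'cx': 281.5699684850319, 'cy': 206.62546710774174, 'R': array([[ 0.43802821,  0.89895653, -0.00290483],
       [ 0.85980968, -0.4180058 ,  0.29325494],
       [ 0.26240921, -0.13095154, -0.95602986]]), 't': array([-572.14616657,  -38.00460528,  380.6382805 ])} [183.40990002 548.29355736 373.38461412]
[[-0.001 -0.899  0.437]
 [-0.002  0.437  0.899]
 [-1.     0.    -0.002]]
```

View pics/topc.png

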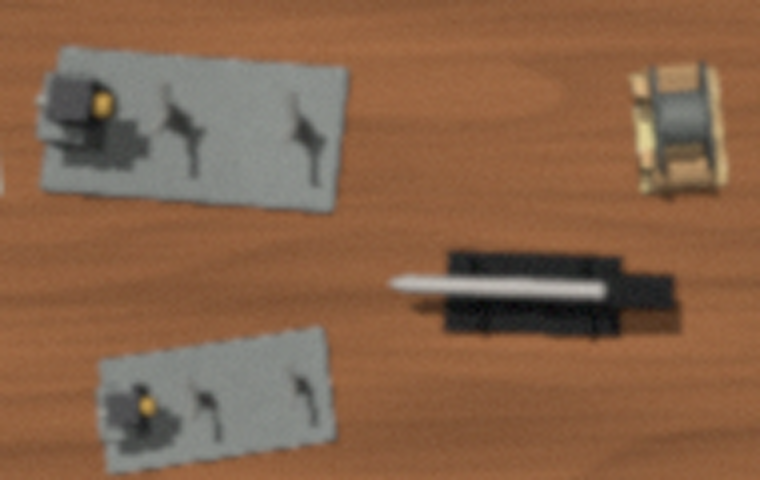

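Top crop: stand posts at about (183,130) and (310,135), plunger at (103,103), reel at (683,118). The rod runs from (395,284) to (605,290) and the handle is centred at (643,292). I'll turn the tool so the jaws close across the spindle, then look from close by.

```bash
python3 -m creep '[[[0.027,-0.0416,0.003],[0,0,-9]],[[0.027,-0.0416,0.003],[0,0,-9]],[[0.027,-0.0416,0.003],[0,0,-9]],[[0.027,-0.0416,0.003],[0,0,-9]],[[0.027,-0.0416,0.003],[0,0,-9]],[[0.027,-0.0416,0.003],[0,0,-9]],[[0.027,-0.0416,0.003],[0,0,-9]],[[0.027,-0.0416,0.003],[0,0,-3.5]],[[0.027,-0.0416,0.003],[0,0,0]],[[0.027,-0.0416,0.003],[0,0,0]],[[0,0,0],[0,0,0]],[[0,0,0],[0,0,0]]]' 0.06 60; python3 - <<'E'
from h import *
s,c,im=snap("wrist","pics/w1.png");np.save("w1.npy",im);np.savez("w1c.npz",**c)
print(s['tcp_pos'],-c['R'].T@c['t'],Ro.from_quat(np.roll(s['tool_rot'],-1)).as_matrix().round(3))
E
```

```text
time: 1.6
tcp_pos: [521.0, 101.2, 224.8]
tool_rot: [0.706, 0.015, 0.707, -0.015]
contact_force: [-0.1, -0.1, 0.6]
opening: 0.703
[520.9722044  101.21920879 224.83595322] [523.89355389 174.77409148 403.77125201] [[-0.001  0.043  0.999]
 [ 0.     0.999 -0.043]
 [-1.     0.    -0.001]]
```

View pics/w1.png

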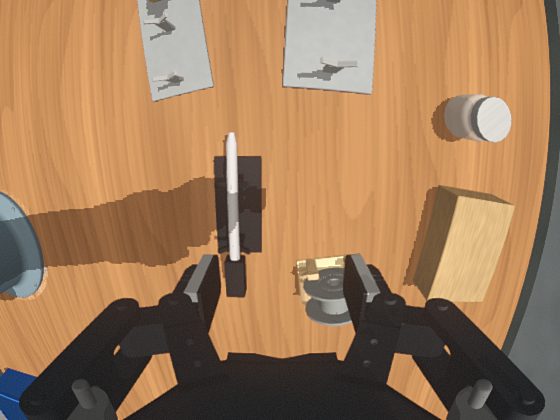

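The wrist view shows the spindle tip at (231,133), the rod meeting the handle at (235,258), and the handle's rear end at (236,297). The reel is partly hidden by the right finger near (335,290).

```bash
python3 - <<'E'
from h import *
c=dict(np.load("w1c.npz"))
im=np.load("w1.npy")
# rod: bright low-sat pixels per row
hsv=cv2.cvtColor(im,cv2.COLOR_RGB2HSV)
m=((hsv[...,1]<60)&(hsv[...,2]>90));m[:125]=0;m[265:]=0;m[:,:215]=0;m[:,255:]=0
P=[]
for r in range(135,258,4):
    x=np.where(m[r])[0]
    if len(x)>3:P.append((r,x.min(),x.max(),*onplane(c,x.mean(),r,50,True)[:2]))
P=np.array(P);print(P[::5])
k=np.polyfit(P[:,4],P[:,3],1);print("x=a*y+b",k)
print("tip",onplane(c,231,132,50,True),"front",onplane(c,235,256,62,True),onplane(c,235,260,50,True),"rear",onplane(c,236,297,62,True),"rear low",onplane(c,236,297,38,True))
b=((hsv[...,2]<70));b[:,:215]=0;b[:,252:]=0;b[:262]=0;b[310:]=0
for r in range(262,302,4):
    x=np.where(b[r,:250])[0];print(r,x.min() if len(x) else 0,x.max() if len(x) else 0)
E
```

```text
[[135.  228.  234.  466.8 150. ]
 [155.  226.  236.  465.2 127.9]
 [175.  226.  237.  464.1 105.3]
 [195.  227.  237.  462.7  82.2]
 [215.  228.  238.  461.8  58.2]
 [235.  228.  238.  459.5  33.4]
 [255.  229.  239.  458.1   7.1]]
x=a*y+b [5.77078706e-02 4.58056867e+02]
tip [467.  153.3  50. ] front [461.4  11.5  62. ] [4.586e+02 3.000e-01 5.000e+01] rear [456.6 -45.8  62. ] rear low [451.9 -61.2  38. ]
262 215 244
266 215 244
270 215 244
274 215 244
278 215 245
282 215 245
286 215 245
290 215 244
294 215 243
298 215 217
```

```bash
python3 -m creep '[[[-0.016,-0.0308,-0.025],[0,0,-0.8]],[[-0.016,-0.0308,-0.025],[0,0,0]],[[-0.016,-0.0308,-0.025],[0,0,0]],[[-0.016,-0.0308,-0.025],[0,0,0]],[[0,0,-0.024],[0,0,0]],[[0,0,-0.024],[0,0,0]],[[0,0,-0.024],[0,0,0]],[[0,0,-0.023],[0,0,0]],[[0,0,0],[0,0,0]]]'; python3 -m creep '[[[0,0,0],[0,0,0]],[[0,0,0],[0,0,0]],[[0,0,0],[0,0,0]],[[0,0,0],[0,0,0]],[[0,0,0],[0,0,0]],[[0,0,0],[0,0,0]]]' 0.0 80
```

```text
time: 2.78
tcp_pos: [455.1, -20.5, 29.0]
tool_rot: [0.705, 0.02, 0.708, -0.019]
contact_force: [-0.3, 0.4, 0.5]
opening: 0.7
time: 3.52
tcp_pos: [457.6, -22.2, 30.3]
tool_rot: [0.707, 0.02, 0.707, -0.02]
contact_force: [0.7, 0.1, 0.1]
opening: 0.003
```

```bash
python3 - <<'E'
from h import *
s,c,im=snap("wrist","pics/w2.png")
print(s['tcp_pos'],s['opening'],s['contact_force'])
E
```

```text
[457.5695063  -22.18047715  30.34892382] 0.0031374306701568364 [0.6824289  0.06206465 0.09631703]
```

View pics/w2.png

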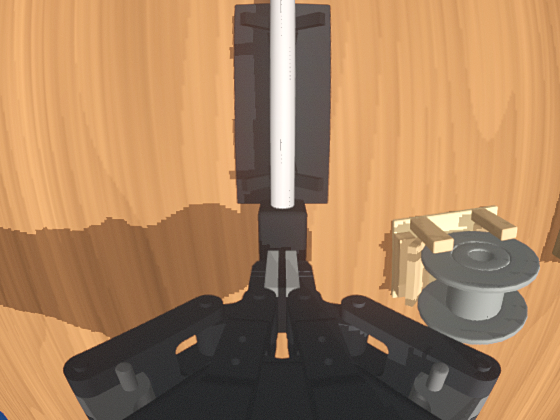

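Fingers look shut at (283,265), with the handle visible ahead of them from row 205 to row 250. I'll check this against projected points.

```bash
python3 - <<'E'
from h import *
c=vision.camera_info("wrist")
print(-c['R'].T@c['t'])
u=np.array([.0577,.998,0]);
for g in (-22,):
  G=np.array([456.8,g,50])
  for n,d,z in[("front top",25,12),("rear top",-25,12),("rear bot",-25,-12),("centre top",0,12)]:print(n,proj(c,G+d*u+[0,0,z]))
print("tcp",proj(c,[457.6,-22.2,30.3]),"grasp",proj(c,[457.6,-22.2,49.3]))
for v in(205,207,250):print(v,[onplane(c,283,v,z,True) for z in(62,50)])
im=vision.grab_frame("wrist")
for r in range(200,275,5):print(r,im[r,283],im[r,265])
E
```

```text
[461.2333225   51.42142096 209.22614425]
front top [281.37052308 212.98196099]
rear top [281.35230102 301.18868371]
rear bot [281.40681833 279.19742334]
centre top [281.35958052 260.0421133 ]
tcp [282.79631119 236.44472287] grasp [282.89238571 249.8130095 ]
205 [array([459.2,   6.9,  62. ]), array([459.1,   3.2,  50. ])]
207 [array([459.2,   5.9,  62. ]), array([459. ,   2.2,  50. ])]
250 [array([457.9, -16.5,  62. ]), array([457.7, -22. ,  50. ])]
200 [255 253 248] [69 60 54]
205 [255 252 247] [66 55 49]
210 [60 50 46] [65 52 48]
215 [79 72 70] [78 71 69]
220 [84 77 71] [82 71 70]
225 [81 74 70] [78 72 69]
230 [77 70 66] [73 66 66]
235 [78 72 68] [77 71 70]
240 [76 68 67] [73 68 66]
245 [77 68 65] [58 44 45]
250 [59 49 45] [56 47 44]
255 [61 49 45] [48 43 38]
260 [60 46 45] [54 47 42]
265 [58 48 44] [60 54 53]
270 [51 43 36] [71 68 66]
```

```bash
python3 - <<'E'
from h import *
a=cv2.imread("pics/w2.png")[180:310,220:345]
_,c,_=snap("scene","pics/s2.png");b=cv2.imread("pics/s2.png")
p=proj(c,[457,-22,50],False);print(p)
u,v=p.astype(int);b=b[v-80:v+50,u-60:u+65]
cv2.imwrite("pics/c6.png",cv2.resize(cv2.convertScaleAbs(np.hstack([a,b]),alpha=1.6),None,fx=3.2,fy=3.2,interpolation=cv2.INTER_CUBIC))
print(readout.sense()['tcp_pos'],readout.sense()['opening'])
E
```

```text
[297.71117777 196.29091642]
[457.49309067 -22.11722078  30.29913514] 0.0006250694938276779
```

View pics/c6.png

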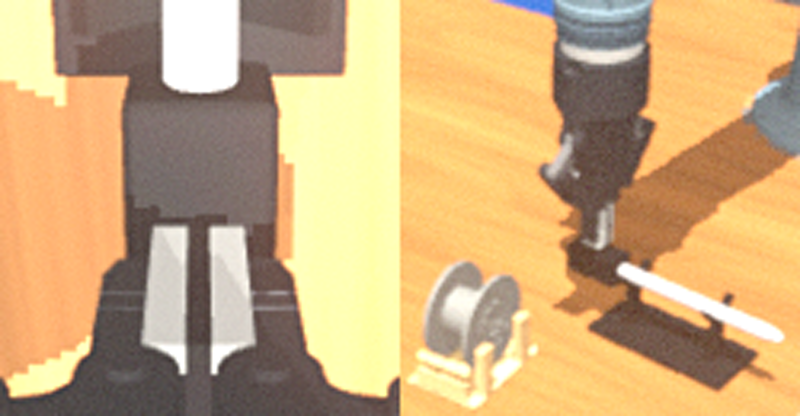

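```bash
python3 - <<'E'
from h import *
c=vision.camera_info("wrist")
for v in(250,289):
  for y in(-11,-22,-33):
    o,d=ray(c,283,v,True);t=(y-o[1])/d[1];print(v,y,(o+t*d).round(1))
# pad width
for u in(265,278,286,298):
    o,d=ray(c,u,251,True);t=(-11-o[1])/d[1];print(u,(o+t*d).round(1))
E
```

```text
250 -11 [458.2 -11.   73.8]
250 -22 [457.7 -22.   49.9]
250 -33 [457.1 -33.   26.1]
289 -11 [458.1 -11.  107.8]
289 -22 [457.5 -22.   89.9]
289 -33 [457. -33.  72.]
265 [449.9 -11.   73.9]
278 [455.9 -11.   74.6]
286 [459.6 -11.   75. ]
298 [465.  -11.   75.7]
```

Opening reads 0 although the fingers sit at handle height. I'll try a small lift to see whether the spindle comes along.

```bash
python3 -m creep '[[[0,0,0.005],[0,0,0]],[[0,0,0.01],[0,0,0]],[[0,0,0.01],[0,0,0]],[[0,0,0],[0,0,0]],[[0,0,0],[0,0,0]]]'; python3 - <<'E'
from h import *
s,c,im=snap("wrist","pics/w3.png");print(s['contact_force'],s['wrist_torque'],s['opening'])
for z in(50,75):print(z,proj(c,[458.3,3.5,z]))
v=im[150:300,283].astype(int).sum(1);print(150+np.where(np.abs(np.diff(v))>120)[0])
for r in(40,120,180):
  x=np.where((im[r,240:330].min(1)>150))[0];print(r,x.min()+240,x.max()+240) if len(x) else 0
_,c2,_=snap("scene","pics/s3.png")
a=cv2.imread("pics/w3.png")[100:330,150:400]
b=cv2.imread("pics/s3.png")[110:240,230:372]
cv2.imwrite("pics/c7.png",np.hstack([cv2.resize(a,(400,368)),cv2.resize(b,(400,368))]))
E
```

```text
time: 4.3
tcp_pos: [457.7, -22.1, 55.5]
tool_rot: [0.707, 0.02, 0.707, -0.02]
contact_force: [-1.1, 0.6, 0.4]
opening: -0.003
[-1.12574556  0.58726263  0.36362878] [-0.01446648 -0.03205704  0.00766856] -0.002544922272803771
50 [281.24861079 192.25119455]
75 [281.18654906 204.57101753]
[194 195]
40 272 292
120 272 292
180 272 291
```

View pics/c7.png

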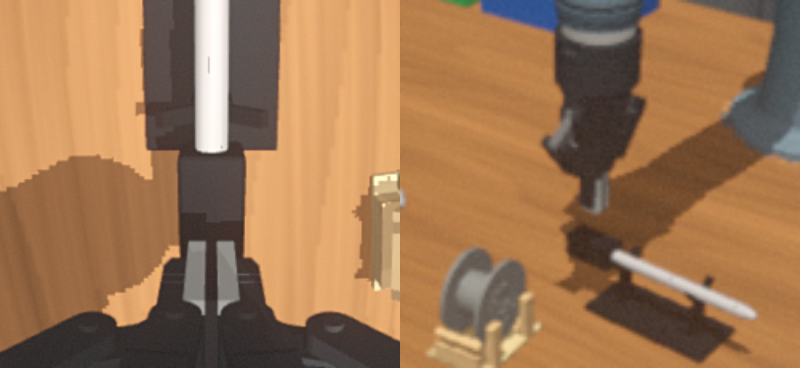

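```bash
python3 - <<'E'
from h import *
c=vision.camera_info("scene")
for z in(55,65,75,85,95,105):print(z,proj(c,[457.7,-22,z],False).round(1))
print("handle",proj(c,[456.8,-22,62],False),proj(c,[466.8,153,50],False))
im=cv2.imread("pics/s3.png");print(im[176:200:1,300].tolist())
b=im[140:215,260:340]
t=vision.camera_info("top");
snap("top","pics/t3.png");print("top",[proj(t,[457.7,-22,z],False).round(1) for z in(55,85)])
E
```

```text
55 [297.6 194.8]
65 [297.7 191.6]
75 [297.8 188.4]
85 [297.9 185.1]
95 [298.  181.8]
105 [298.  178.5]
handle [297.85634341 192.42709425] [355.00732808 220.67044154]
[[116, 124, 126], [117, 124, 130], [122, 128, 135], [119, 128, 135], [129, 137, 142], [130, 137, 142], [128, 137, 143], [134, 137, 143], [120, 128, 139], [81, 101, 126], [47, 77, 116], [49, 76, 115], [47, 78, 113], [45, 75, 111], [43, 70, 106], [35, 59, 93], [29, 44, 63], [23, 41, 58], [51, 56, 73], [48, 58, 69], [42, 51, 70], [45, 51, 69], [34, 45, 63], [37, 46, 64]]
top [array([287.8, 257.4]), array([288. , 256.5])]
```

Scene and wrist views agree. The real fingertips sit about 30 mm above the reported TCP: reported 55.5, seen about 86. So the first try closed above the handle and nothing moved. I'll allow for this offset, open, go 56 mm deeper and grip.

```bash
python3 -m creep '[[[0,0,0],[0,0,0]],[[0,0,0],[0,0,0]],[[0,0,0],[0,0,0]],[[0,0,-0.014],[0,0,0]],[[0,0,-0.014],[0,0,0]],[[0,0,-0.014],[0,0,0]],[[0,0,-0.013],[0,0,0]],[[0,0,0],[0,0,0]]]' 0.06; python3 -m creep '[[[0,0,0],[0,0,0]],[[0,0,0],[0,0,0]],[[0,0,0],[0,0,0]],[[0,0,0],[0,0,0]],[[0,0,0],[0,0,0]]]' 0.0 80;python3 - <<'E'
from h import *
s,c,im=snap("wrist","pics/w4.png")
print(s['contact_force'],s['opening'])
E
```

```text
time: 5.45
tcp_pos: [456.1, -21.8, -1.1]
tool_rot: [0.706, 0.02, 0.708, -0.02]
contact_force: [-0.8, 0.2, 0.2]
opening: 0.704
time: 6.08
tcp_pos: [458.1, -22.2, 0.8]
tool_rot: [0.707, 0.02, 0.706, -0.02]
contact_force: [0.2, -1.2, 5.3]
opening: 0.264
[ 0.16128787 -1.17298965  5.3061898 ] 0.2638666249547586
```

Gripped (opening 0.264, about 22.5 mm). Next I'll lift straight up and look at the reel and at the spindle in the hand.

```bash
python3 -m creep '[[[0,0,0.01],[0,0,0]],[[0,0,0.02],[0,0,0]],[[0,0,0.025],[0,0,0]],[[0,0,0.025],[0,0,0]],[[0.01,-0.02,0.02],[0,0,0]],[[0.02,-0.03,0.02],[0,0,0]],[[0.02,-0.03,0.02],[0,0,0]],[[0,0,0],[0,0,0]],[[0,0,0],[0,0,0]],[[0,0,0],[0,0,0]]]';python3 - <<'E'
from h import *
s,c,im=snap("wrist","pics/w5.png");np.save("w5.npy",im);np.savez("w5c.npz",**c)
print(s['tcp_pos'],s['contact_force'],s['wrist_torque'],s['opening'],-c['R'].T@c['t'],proj(c,[573,-54,50]))
E
```

```text
time: 7.38
tcp_pos: [506.2, -101.0, 139.5]
tool_rot: [0.706, 0.02, 0.708, -0.019]
contact_force: [0.6, -0.1, -0.9]
opening: 0.265
[ 506.15103919 -101.0334237   139.49762868] [ 0.56563638 -0.06073091 -0.94332096] [-0.03853298  0.00527117  0.03559931] 0.26482108919204456 [510.1640722  -27.61844544 318.45736153] [359.2461544  138.51615092]
```

View pics/w5.png

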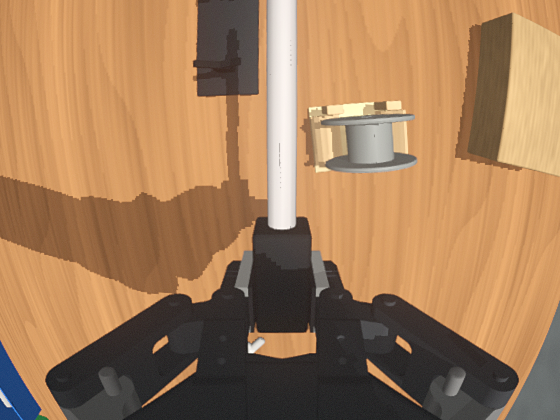

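The spindle is held mid-handle, with the rod running up the picture at column 282 and the handle in rows 222-330. The reel's flange extremes are near (319,122)-(413,117) on the +y side and (326,165)-(416,157) on the -y side.

```bash
python3 - <<'E'
from h import *
c=dict(np.load("w5c.npz"));im=np.load("w5.npy")
hsv=cv2.cvtColor(im,cv2.COLOR_RGB2HSV)
m=((hsv[...,1]<55)&(hsv[...,2]>40)).astype(np.uint8);m[:100]=0;m[190:]=0;m[:,:305]=0;m[:,435:]=0
n,l,st,_=cv2.connectedComponentsWithStats(m);k=1+st[1:,4].argmax();m=l==k;print(st[k])
for r in range(108,178,4):
    x=np.where(m[r])[0];print(r,(x.min(),x.max()) if len(x) else None,end=' ')
print()
def center(L,R):
    o,a=ray(c,*L,True);_,b=ray(c,*R,True)
    a=a/np.hypot(a[0],a[2]);b=b/np.hypot(b[0],b[2]);d=(a+b)
    p=o+d*(50-o[2])/d[2];
    w=np.arccos(np.clip(a[0]*b[0]+a[2]*b[2],-1,1))/2;D=np.hypot(p[0]-o[0],p[2]-o[2])
    return p.round(1),"R",round(D*np.sin(w),1)
for rows in((110,128),(148,172)):
    mm=m.copy();mm[:rows[0]]=0;mm[rows[1]:]=0
    ys,xs=np.where(mm);L=xs.min();R=xs.max()
    pl=(L,ys[xs<=L+1].mean());pr=(R,ys[xs>=R-1].mean());print(pl,pr,center(pl,pr))
# rod
s=(hsv[...,1]<60)&(hsv[...,2]>120);P=[]
for r in range(5,215,10):
    x=np.where(s[r,255:305])[0]+255
    P.append([r,*onplane(c,(x.min()+x.max())/2,r,189,True)[:2]])
P=np.array(P);k=np.polyfit(P[:,2],P[:,1],1);print("rod x=a y+b",k,"at grip",np.polyval(k,-101),"resid",np.abs(np.polyval(k,P[:,2])-P[:,1]).max())
print("handle front row",[ (r,im[r,282].tolist()) for r in range(216,234,3)], onplane(c,282,228,189,True),onplane(c,282,330,201,True))
E
```

```text
[ 321  114   96   59 3461]
108 None 112 None 116 (np.int64(360), np.int64(414)) 120 (np.int64(324), np.int64(407)) 124 (np.int64(323), np.int64(391)) 128 (np.int64(346), np.int64(391)) 132 (np.int64(346), np.int64(391)) 136 (np.int64(347), np.int64(392)) 140 (np.int64(347), np.int64(392)) 144 (np.int64(348), np.int64(392)) 148 (np.int64(348), np.int64(392)) 152 (np.int64(348), np.int64(393)) 156 (np.int64(341), np.int64(413)) 160 (np.int64(329), np.int64(416)) 164 (np.int64(326), np.int64(414)) 168 (np.int64(329), np.int64(403)) 172 (np.int64(351), np.int64(371)) 176 None 
(np.int64(321), np.float64(122.2)) (np.int64(414), np.float64(116.5)) (array([580.5, -37.4,  50. ]), 'R', np.float64(39.2))
(np.int64(326), np.float64(163.72727272727272)) (np.int64(416), np.float64(160.1818181818182)) (array([583.1, -74.1,  50. ]), 'R', np.float64(38.8))
rod x=a y+b [5.64207651e-02 5.11292065e+02] at grip 505.59356752073563 resid 0.04901444357875562
handle front row [(216, [248, 242, 237]), (219, [248, 242, 237]), (222, [247, 241, 236]), (225, [248, 242, 237]), (228, [255, 251, 246]), (231, [60, 49, 43])] [507.2 -76.8 189. ] [ 504.7 -122.   201. ]
```

Checks pass: flange spacing is 36.7 mm (should be 36), radius about 39, and the top view agrees. Reel centre is (581.8,-55.7), with its axis yawed +4.1°. The rod is at -3.2°, so it needs +7.3°. I'll go to the pre-thread position with the grip 215 mm before the reel.

```bash
python3 -m creep '[[[0.0228,-0.042,0],[0,0,1.9]],[[0.0228,-0.042,0],[0,0,1.8]],[[0.0229,-0.042,0],[0,0,1.8]],[[0.0229,-0.042,0],[0,0,1.8]],[[0,0,-0.03],[0,0,0]],[[0,0,-0.04],[0,0,0]],[[0,0,-0.04],[0,0,0]],[[0,0,-0.0287],[0,0,0]],[[0,0,0],[0,0,0]],[[0,0,0],[0,0,0]],[[0,0,0],[0,0,0]]]';python3 - <<'E'
from h import *
s,c,im=snap("wrist","pics/w6.png")
print(s['tcp_pos'],s['contact_force'],s['wrist_torque'],s['opening'])
zr=s['tcp_pos'][2]+49.2
hsv=cv2.cvtColor(im,cv2.COLOR_RGB2HSV);S=(hsv[...,1]<60)&(hsv[...,2]>120);P=[]
for r in range(5,215,10):
    x=np.where(S[r,250:310])[0]+250
    if len(x): P.append([r,*onplane(c,(x.min()+x.max())/2,r,zr,True)[:2]])
P=np.array(P);k=np.polyfit(P[:,2],P[:,1],1)
print("slope",k,"rod x at y=-90:",np.polyval(k,-90),"bore line x:",581.8-.0708*(-90+55.7),"at grip",np.polyval(k,-269),581.8-.0708*(-269+55.7))
print(Ro.from_quat(np.roll(s['tool_rot'],-1)).as_matrix().round(4))
E
```

```text
time: 8.8
tcp_pos: [600.5, -270.8, 3.7]
tool_rot: [0.708, -0.026, 0.706, 0.024]
contact_force: [-0.6, -0.4, -1.6]
opening: 0.264
[ 600.48828158 -270.7812355     3.69916304] [-0.60316719 -0.42425207 -1.56133977] [-0.0809407   0.03995233  0.00268742] 0.2644183731102408
slope [-7.01634373e-02  5.80456731e+02] rod x at y=-90: 586.7714403779962 bore line x: 584.22844 at grip 599.3306956500264 596.9016399999999
[[ 0.0031 -0.071   0.9975]
 [-0.0018  0.9975  0.071 ]
 [-1.     -0.002   0.003 ]]
```

```bash
python3 -m creep '[[[-0.0025,0,-0.0028],[0,0,0]],[[0,0,0],[0,0,0]],[[0,0,0],[0,0,0]],[[0,0,0],[0,0,0]]]'; python3 -c "
from h import *
c=vision.camera_info('top');print(proj(c,[584.5,-96,50],False),proj(c,[581.8,-55.7,50],False))
c=vision.camera_info('scene');print(proj(c,[584.5,-96,50],False),proj(c,[581.8,-55.7,50],False))
snap('scene','pics/s5.png');snap('top','pics/t5.png')
a=cv2.imread('pics/t5.png')[190:270,270:390];b=cv2.imread('pics/s5.png')[160:260,200:300]
cv2.imwrite('pics/c9.png',np.hstack([cv2.resize(a,(440,400),interpolation=2),cv2.resize(b,(360,400),interpolation=2)]))"
```

```text
time: 9.35
tcp_pos: [596.5, -270.1, -1.2]
tool_rot: [0.707, -0.025, 0.707, 0.025]
contact_force: [0.0, 1.3, -0.6]
opening: 0.267
[312.22824505 212.89739939] [298.3093785  214.14605292]
[245.47821705 208.97103489] [258.58642995 213.80266328]
```

View pics/c9.png

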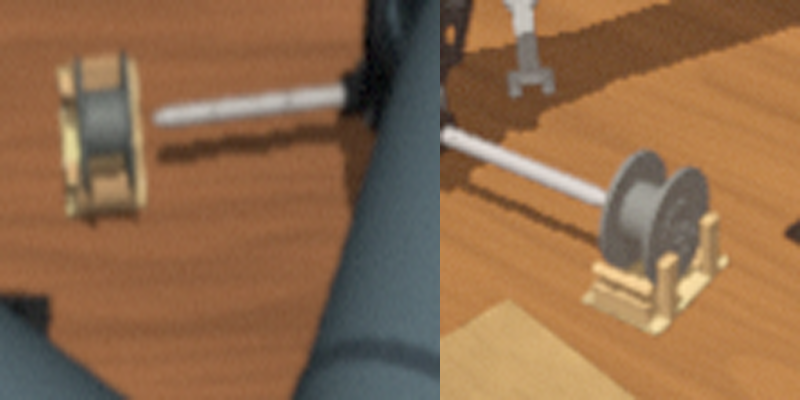

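Tip sits at top pixel (312.3,213.4) against the expected (312.2,212.9), and the reel is also where computed. I'll advance along the bore in stages, reading force.

```bash
python3 -m creep '[[[-0.0004,0.006,0.001],[0,0,0]],[[-0.0004,0.006,0],[0,0,0]],[[-0.0004,0.006,0],[0,0,0]],[[0,0,0],[0,0,0]],[[0,0,0],[0,0,0]]]'; python3 -c "
from h import *
s,c,im=snap('wrist','pics/w7.png')
zr=s['tcp_pos'][2]+49.2;print(s['tcp_pos'],zr)
hsv=cv2.cvtColor(im,cv2.COLOR_RGB2HSV);S=(hsv[...,1]<60)&(hsv[...,2]>120);P=[]
for r in range(5,215,10):
    x=np.where(S[r,250:310])[0]+250
    if len(x): P.append([r,*onplane(c,(x.min()+x.max())/2,r,zr,True)[:2]])
P=np.array(P);k=np.polyfit(P[:,2],P[:,1],1)
print(k,'rod x at y=-75',np.polyval(k,-75),'bore',581.8-.0708*(-75+55.7))"
```

```text
time: 10.07
tcp_pos: [595.3, -252.1, -0.1]
tool_rot: [0.707, -0.025, 0.707, 0.025]
contact_force: [0.4, 0.0, -1.1]
opening: 0.263
[ 5.95314465e+02 -2.52094721e+02 -1.36453139e-01] 49.06354686079335
[-7.11190476e-02  5.76541115e+02] rod x at y=-75 581.8750439967365 bore 583.16644
```

```bash
python3 -m creep '[[[0.0008,0.005,0.0008],[0,0,0]],[[-0.0004,0.005,0],[0,0,0]],[[-0.0004,0.005,0],[0,0,0]],[[-0.0004,0.005,0],[0,0,0]]]';python3 -m creep '[[[-0.0004,0.006,0],[0,0,0]],[[-0.0004,0.006,0],[0,0,0]],[[-0.0004,0.006,0],[0,0,0]],[[0,0,0],[0,0,0]]]'
```

```text
time: 10.62
tcp_pos: [594.8, -231.6, 0.6]
tool_rot: [0.707, -0.025, 0.707, 0.025]
contact_force: [-0.1, 0.2, -0.9]
opening: 0.262
time: 11.12
tcp_pos: [593.6, -213.5, 0.6]
tool_rot: [0.707, -0.025, 0.707, 0.025]
contact_force: [-0.3, 0.1, -1.1]
opening: 0.265
```

```bash
python3 -m creep '[[[-0.0005,0.0064,0],[0,0,0]],[[-0.0004,0.0064,0],[0,0,0]],[[-0.0005,0.0064,0],[0,0,0]],[[-0.0004,0.0064,0],[0,0,0]],[[-0.0005,0.0064,0],[0,0,0]]]';python3 -m creep '[[[-0.0004,0.0064,0],[0,0,0]],[[-0.0005,0.0064,0],[0,0,0]],[[-0.0004,0.0064,0],[0,0,0]],[[-0.0005,0.0064,0],[0,0,0]],[[-0.0004,0.0064,0],[0,0,0]],[[0,0,0],[0,0,0]],[[0,0,0],[0,0,0]]]'
```

```text
time: 11.75
tcp_pos: [591.3, -181.6, 0.6]
tool_rot: [0.707, -0.025, 0.707, 0.025]
contact_force: [0.2, -0.8, -1.2]
opening: 0.263
time: 12.62
tcp_pos: [589.2, -150.2, 0.7]
tool_rot: [0.707, -0.025, 0.707, 0.025]
contact_force: [-0.5, -0.3, -1.5]
opening: 0.263
```

Threaded without contact force. Now a gentle lift.

```bash
python3 -m creep '[[[0,0,0.001],[0,0,0]],[[0,0,0.001],[0,0,0]],[[0,0,0.001],[0,0,0]],[[0,0,0.001],[0,0,0]],[[0,0,0.002],[0,0,0]],[[0,0,0.004],[0,0,0]],[[0,0,0.008],[0,0,0]],[[0,0,0.012],[0,0,0]],[[0,0,0.015],[0,0,0]],[[0,0,0.015],[0,0,0]],[[0,0,0.012],[0,0,0]],[[0,0,0.008],[0,0,0]],[[0,0,0.005],[0,0,0]],[[0,0,0],[0,0,0]],[[0,0,0],[0,0,0]]]';python3 - <<'E'
from h import *
s,c,im=snap("wrist","pics/w8.png");np.save("w8.npy",im);np.savez("w8c.npz",**c)
print(s['tcp_pos'],s['contact_force'],s['wrist_torque'],s['opening'])
print(Ro.from_quat(np.roll(s['tool_rot'],-1)).as_matrix().round(4))
snap("top","pics/t8.png")
E
```

```text
time: 14.5
tcp_pos: [588.7, -150.0, 85.1]
tool_rot: [0.706, -0.025, 0.707, 0.025]
contact_force: [0.1, 0.5, -2.6]
opening: 0.264
[ 588.74783837 -149.96252304   85.05203173] [ 0.12335537  0.47929351 -2.59559911] [-0.15269768 -0.01201157  0.00398394] 0.2641678882881592
[[-9.000e-04 -7.080e-02  9.975e-01]
 [ 3.000e-04  9.975e-01  7.080e-02]
 [-1.000e+00  4.000e-04 -9.000e-04]]
```

View pics/w8.png

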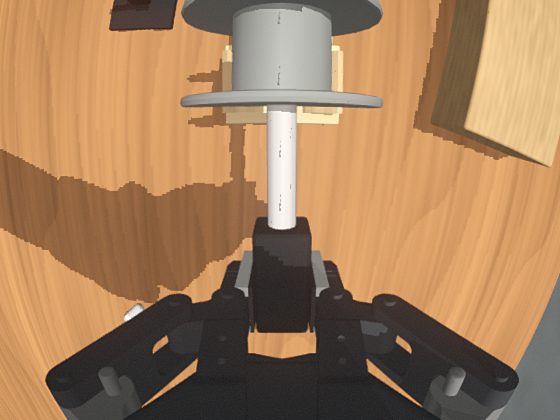

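The reel hangs level on the rod, with its near flange at row 101 and columns 181-382. Next I'll carry it, ramped, to a hover on the near side of the stand so the posts aren't hidden.

```bash
python3 -m creep '[[[-0.005,0.010,0.005],[0,0,-0.6]],[[-0.009,0.020,0.006],[0,0,-0.6]],[[-0.014,0.028,0.007],[0,0,-0.6]],[[-0.016,0.032,0.007],[0,0,-0.6]],[[-0.017,0.034,0.007],[0,0,-0.6]],[[-0.018,0.036,0.007],[0,0,-0.7]],[[-0.018,0.036,0.007],[0,0,-0.7]],[[-0.017,0.034,0.007],[0,0,-0.7]],[[-0.016,0.032,0.006],[0,0,-0.6]],[[-0.014,0.028,0.005],[0,0,-0.6]],[[-0.009,0.020,0],[0,0,-0.6]],[[-0.005,0.010,0],[0,0,-0.6]],[[0,0,0],[0,0,0]],[[0,0,0],[0,0,0]],[[0,0,0],[0,0,0]]]';python3 - <<'E'
from h import *
s,c,im=snap("wrist","pics/w9.png");np.save("w9.npy",im);np.savez("w9c.npz",**c)
print(s['tcp_pos'],s['contact_force'],s['wrist_torque'],s['opening'])
for p in([595,418,0],[583,197,0],[570,209,85],[578,298,85]):print(proj(c,p))
c8=dict(np.load("w8c.npz"));print("near flange (before move)",onplane(c8,181,101,132,True),onplane(c8,382,101,132,True))
E
```

```text
time: 16.48
tcp_pos: [431.5, 169.3, 149.6]
tool_rot: [0.707, 0.022, 0.707, -0.022]
contact_force: [0.0, -0.6, -2.6]
opening: 0.265
[431.50396812 169.260589   149.56752409] [ 1.98924917e-03 -6.25152750e-01 -2.64884795e+00] [-0.19572577 -0.01471608  0.01951944] 0.26504144600236074
[417.60552278 -43.63374564]
[421.15223908 149.19573493]
[448.0004011  148.77835314]
[453.77671646  42.06277657]
near flange (before move) [541.2 -74.6 132. ] [623.7 -68.8 132. ]
```

View pics/w9.png

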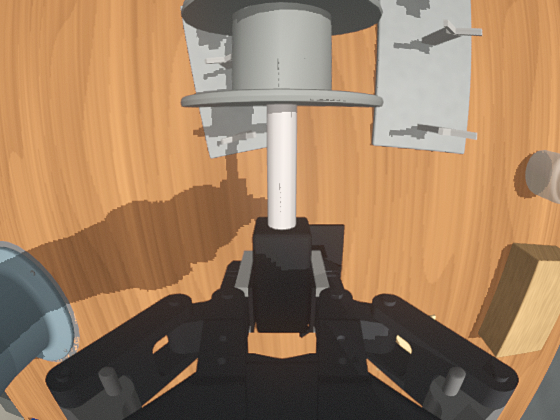

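```bash
python3 - <<'E'
from h import *
c=dict(np.load("w9c.npz"));im=np.load("w9.npy")
# rectify on z=85, check validity of rows
r=pinhole(im,c,85,583,260,800,600,4.5)
r=cv2.convertScaleAbs(r,alpha=1.3)
for k in range(-8,9):
    cv2.line(r,(400+k*45,0),(400+k*45,6),(255,0,0),1)
cv2.imwrite("pics/r9.png",cv2.cvtColor(r,cv2.COLOR_RGB2BGR))
E
```

```text
(no output)
```

View pics/r9.png

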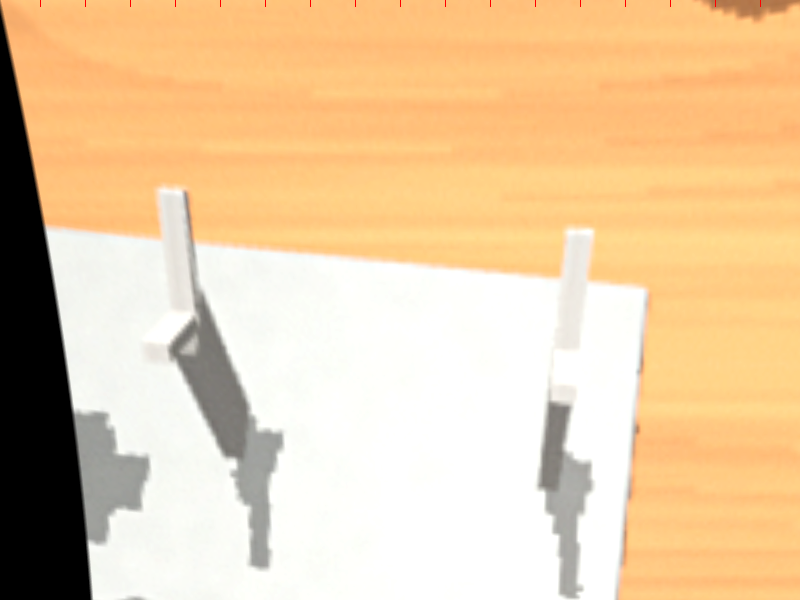

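Rectified on z = 85, the tips of the two posts are at (579,231)/(563,402) and (172,188)/(155,359). That puts the posts at (581.0,221.7) and (590.3,313.2), 92.0 mm apart as specified. The axis yaw is -5.8°, and the base edge gives -5.7°. I'll move above the stand and line up there, with the tip kept clear of the plunger.

```bash
python3 -m creep '[[[0.008,-0.001,0],[0,0,-0.3]],[[0.015,-0.001,0],[0,0,-0.3]],[[0.02,-0.001,0],[0,0,-0.3]],[[0.024,-0.001,0],[0,0,-0.3]],[[0.024,-0.001,0],[0,0,-0.3]],[[0.02,-0.001,0],[0,0,-0.3]],[[0.016,-0.001,0],[0,0,-0.3]],[[0.010,-0.001,0],[0,0,-0.15]],[[0.0067,0,0],[0,0,0]],[[0,0,-0.01],[0,0,0]],[[0,0,-0.025],[0,0,0]],[[0,0,-0.025],[0,0,0]],[[0,0,-0.01],[0,0,0]],[[0,0,0],[0,0,0]],[[0,0,0],[0,0,0]],[[0,0,0],[0,0,0]]]';cat > rod.py <<'E'
from h import *
s,c,im=snap("wrist","pics/wr.png")
print(s['time'],s['tcp_pos'].round(1),s['contact_force'].round(1),s['wrist_torque'].round(3))
zr=s['tcp_pos'][2]+49.2;M=np.array([585.65,267.45]);u=np.array([.1011,.9949])
hsv=cv2.cvtColor(im,cv2.COLOR_RGB2HSV);S=(hsv[...,1]<60)&(hsv[...,2]>120);P=[]
for r in range(125,215,5):
    x=np.where(S[r,250:310])[0]+250
    if len(x): P.append([r,*onplane(c,(x.min()+x.max())/2,r,zr,True)[:2]])
P=np.array(P);k=np.polyfit(P[:,2],P[:,1],1);T=Ro.from_quat(np.roll(s['tool_rot'],-1)).as_matrix()
print("rod slope",k[0],"tool y",T[:,1].round(4))
for a in(-108,-46,46):
    q=M+a*u;print(a,"rod x - axis x",np.polyval(k,q[1])-q[0])
print("grip axial",(s['tcp_pos'][:2]-[.5,1.2]-M)@u)
# near flange: last grey row pair: look at column 200..250 & 310..360
for col in(225,340):
    g=hsv[:150,col,1]<55;rows=np.where(g)[0];print(col,rows.max() if len(rows) else None, onplane(c,col,rows.max(),zr-2,True))
E
python3 rod.py
```

```text
time: 18.52
tcp_pos: [575.8, 162.1, 80.8]
tool_rot: [0.707, 0.035, 0.705, -0.035]
contact_force: [0.2, -0.7, -1.6]
opening: 0.269
18.525 [575.8 162.1  80.8] [ 0.2 -0.7 -1.6] [-0.176 -0.004  0.033]
rod slope 0.07152081967933938 tool y [9.920e-02 9.951e-01 6.000e-04]
-108 rod x - axis x 1.3537479722011767
-46 rod x - axis x -0.5027760908624259
46 rod x - axis x -3.2576182489568737
grip axial -107.06896190239448
225 149 [557.9 221.9 128. ]
340 149 [604.8 217.2 128. ]
```

The rod mask is contaminated by the grey base, so I'll rely on the calibrated tool-to-rod relation (0.5 mm off). Lower to just above the notches, then feel down.

```bash
python3 -m creep '[[[-0.0005,0,-0.008],[0,0,0]],[[0,0,-0.014],[0,0,0]],[[0,0,-0.014],[0,0,0]],[[0,0,-0.008],[0,0,0]],[[0,0,-0.003],[0,0,0]],[[0,0,0],[0,0,0]],[[0,0,0],[0,0,0]]]'; python3 -m creep '[[[0,0,-0.001],[0,0,0]],[[0,0,-0.001],[0,0,0]],[[0,0,-0.001],[0,0,0]],[[0,0,-0.001],[0,0,0]],[[0,0,0],[0,0,0]]]'
```

```text
time: 19.45
tcp_pos: [574.9, 162.0, 33.2]
tool_rot: [0.707, 0.035, 0.706, -0.035]
contact_force: [-0.5, 0.7, -2.7]
opening: 0.265
time: 20.08
tcp_pos: [574.5, 162.0, 28.7]
tool_rot: [0.706, 0.035, 0.706, -0.035]
contact_force: [-0.2, -0.2, -1.2]
opening: 0.265
```

```bash
python3 -m creep '[[[0,0,-0.001],[0,0,0]],[[0,0,-0.001],[0,0,0]],[[0,0,0],[0,0,0]]]'; python3 -c "
from h import *
s=readout.sense();print(s['contact_force'],s['wrist_torque'])"
```

```text
time: 20.45
tcp_pos: [575.3, 162.1, 27.2]
tool_rot: [0.707, 0.035, 0.706, -0.035]
contact_force: [1.1, -0.1, 1.5]
opening: 0.262
[ 1.12271877 -0.09161509  1.53337432] [ 0.06576449 -0.21998516 -0.05263741]
```

```bash
python3 -m creep '[[[0.0008,0,0],[0,0,0]],[[0,0,-0.0007],[0,0,0]],[[0,0,0],[0,0,0]],[[0,0,0],[0,0,0]]]'; python3 -c "
from h import *
s=readout.sense();print(s['contact_force'],s['wrist_torque'])"
```

```text
time: 20.95
tcp_pos: [575.9, 162.0, 26.4]
tool_rot: [0.707, 0.035, 0.706, -0.035]
contact_force: [1.7, -0.5, 4.3]
opening: 0.265
[ 1.66747823 -0.50292705  4.3274214 ] [ 0.19013588 -0.39034405 -0.10288481]
```

Contact is at the near post only, so the rod is pitched up a touch. I'll unload slightly, let the spindle settle into both notches by opening the jaws, then regrip lightly.

```bash
python3 -m creep '[[[0,0,0.0004],[-0.2,0,0]],[[0,0,0.0004],[-0.2,0,0]],[[0,0,0],[0,0,0]],[[0,0,0],[0,0,0]]]'; python3 -c "
from h import *
s=readout.sense();print(s['contact_force'],s['wrist_torque'])"; python3 -m creep '[[[0,0,0],[0,0,0]],[[0,0,0],[0,0,0]],[[0,0,0],[0,0,0]],[[0,0,0],[0,0,0]]]' 0.045 20; python3 -c "
from h import *
s,c,im=snap('wrist','pics/w10.png');print(s['contact_force'],s['wrist_torque'])
M=np.array([585.65,267.45]);u=np.array([.1011,.9949])
for z in(75,87):print([proj(c,[*(M+a*u),z]).round(0) for a in(-133,-83,-60)])
g=im.astype(int)
for r in range(222,300,10):
  print(r,[x for x in range(215,350) if abs(g[r,x+1].sum()-g[r,x-1].sum())>60])
"
```

```text
time: 21.45
tcp_pos: [575.7, 161.8, 26.9]
tool_rot: [0.707, 0.033, 0.706, -0.038]
contact_force: [3.4, -1.2, 1.6]
opening: 0.265
[ 3.36602955 -1.16892238  1.59948744] [-0.00212716 -0.7422288  -0.32038866]
time: 21.95
tcp_pos: [574.6, 161.9, 26.4]
tool_rot: [0.706, 0.033, 0.706, -0.038]
contact_force: [-0.1, 0.7, -0.4]
opening: 0.527
[-0.11667421  0.73801086 -0.38637549] [ 0.04798749  0.02280931 -0.02765558]
[array([283., 323.]), array([284., 231.]), array([284., 178.])]
[array([283., 339.]), array([284., 242.]), array([284., 185.])]
222 [257, 258, 259, 271, 272, 273, 274, 299, 300, 301, 310, 311, 312]
232 [257, 258, 259, 315, 316, 317, 320, 321]
242 [257, 258, 317, 318, 319, 320, 321]
252 [229, 230, 234, 235, 257, 258, 259, 316, 317, 318, 319, 329, 330, 333, 343, 344]
262 [215, 216, 226, 227, 234, 235, 236, 258, 259, 316, 317, 318, 319, 327, 328, 329, 336, 337, 338, 348, 349]
272 [222, 223, 224, 235, 236, 258, 259, 260, 284, 315, 316, 317, 327, 328, 329, 339, 340, 341]
282 [219, 220, 221, 236, 237, 255, 256, 257, 259, 260, 261, 314, 315, 316, 326, 327, 328, 343, 344]
292 [216, 217, 218, 235, 236, 237, 242, 243, 245, 246, 259, 260, 261, 314, 315, 316, 327, 328, 329, 345, 346, 347]
```

Released, and the spindle stays put. The handle sits about 1.5 mm to +x of the finger centre. I'll recentre and regrip lightly.

```bash
python3 -m creep '[[[0.0015,0,0],[0,0,0]],[[0,0,0],[0,0,0]],[[0,0,0],[0,0,0]]]'; python3 -m creep '[[[0,0,0],[0,0,0]],[[0,0,0],[0,0,0]],[[0,0,0],[0,0,0]],[[0,0,0],[0,0,0]]]' 0.0 25; python3 -c "
from h import *
s=readout.sense();print(s['contact_force'],s['wrist_torque'])"
```

```text
time: 22.38
tcp_pos: [576.7, 161.9, 26.8]
tool_rot: [0.706, 0.033, 0.706, -0.038]
contact_force: [0.0, 0.1, 0.7]
opening: 0.526
time: 22.88
tcp_pos: [576.7, 161.9, 26.8]
tool_rot: [0.706, 0.033, 0.706, -0.038]
contact_force: [0.0, -0.3, 1.0]
opening: 0.28
[ 0.03207163 -0.334362    1.0177675 ] [ 0.01784003 -0.06032794 -0.02936153]
```

```bash
python3 -m creep '[[[0.0002,0.0015,0],[0,0,0]],[[0.0001,0.0015,0],[0,0,0]],[[0.0002,0.0015,0],[0,0,0]],[[0.0001,0.0015,0],[0,0,0]]]'; python3 -m creep '[[[0.0001,0.001,0],[0,0,0]],[[0.0001,0.001,0],[0,0,0]],[[0.0001,0.001,0],[0,0,0]],[[0.0001,0.001,0],[0,0,0]]]';python3 -m creep '[[[0.0001,0.001,0],[0,0,0]],[[0.0001,0.001,0],[0,0,0]],[[0.0001,0.001,0],[0,0,0]]]'
```

```text
time: 23.38
tcp_pos: [577.4, 167.7, 26.8]
tool_rot: [0.706, 0.033, 0.706, -0.038]
contact_force: [0.2, -3.2, 1.6]
opening: 0.28
time: 23.88
tcp_pos: [577.7, 171.9, 26.7]
tool_rot: [0.706, 0.033, 0.706, -0.038]
contact_force: [-0.2, -3.6, 2.5]
opening: 0.278
time: 24.25
tcp_pos: [577.9, 173.3, 26.7]
tool_rot: [0.706, 0.032, 0.706, -0.039]
contact_force: [-0.7, -8.6, 2.7]
opening: 0.279
```

```bash
python3 -m creep '[[[0.0001,0.001,0.0003],[0,0,0]],[[0.0001,0.001,0],[0,0,0]],[[0.0001,0.001,0],[0,0,0]]]';python3 -m creep '[[[0.0001,0.001,0],[0,0,0]],[[0.0001,0.001,0],[0,0,0]],[[0.0001,0.001,0],[0,0,0]]]'
```

```text
time: 24.62
tcp_pos: [578.1, 176.3, 26.9]
tool_rot: [0.706, 0.032, 0.706, -0.039]
contact_force: [0.3, -8.2, 1.0]
opening: 0.277
time: 25.0
tcp_pos: [578.5, 179.3, 26.8]
tool_rot: [0.706, 0.032, 0.706, -0.039]
contact_force: [0.9, -8.0, 1.0]
opening: 0.276
```

```bash
python3 -m creep '[[[0.0001,0.001,0],[0,0,0]],[[0.0001,0.001,0],[0,0,0]]]'
```

```text
time: 25.25
tcp_pos: [578.6, 181.3, 26.9]
tool_rot: [0.706, 0.032, 0.706, -0.039]
contact_force: [0.7, -7.3, 1.5]
opening: 0.282
```

```bash
python3 -m creep '[[[0.0001,0.0008,0],[0,0,0]],[[0,0,0],[0,0,0]]]'
```

```text
time: 25.5
tcp_pos: [578.7, 182.3, 26.8]
tool_rot: [0.706, 0.032, 0.706, -0.039]
contact_force: [-0.4, -7.8, 2.2]
opening: 0.28
```

```bash
python3 -m creep '[[[0,0.0006,0],[0,0,0]],[[0,0,0],[0,0,0]]]'; python3 -m creep '[[[0,0.0005,0.0002],[0,0,0]],[[0,0,0],[0,0,0]]]'
```

```text
time: 25.75
tcp_pos: [578.8, 182.9, 26.9]
tool_rot: [0.706, 0.032, 0.706, -0.039]
contact_force: [0.9, -7.6, 0.8]
opening: 0.278
time: 26.0
tcp_pos: [578.8, 183.1, 26.9]
tool_rot: [0.706, 0.032, 0.706, -0.039]
contact_force: [0.5, -8.3, 0.8]
opening: 0.28
```

```bash
python3 -m creep '[[[0,0.0006,0],[0,0,0]],[[0,0,0],[0,0,0]]]'; python3 -m creep '[[[0,0.0005,0],[0,0,0]],[[0,0,0],[0,0,0]]]'
```

```text
time: 26.25
tcp_pos: [578.8, 183.1, 26.9]
tool_rot: [0.706, 0.032, 0.706, -0.04]
contact_force: [0.5, -9.9, 1.1]
opening: 0.278
time: 26.5
tcp_pos: [578.7, 183.1, 26.9]
tool_rot: [0.706, 0.031, 0.706, -0.04]
contact_force: [0.0, -10.2, 0.8]
opening: 0.278
```

TCP has stopped at y = 183.1 while the force climbs, about 10 mm after first touch. That is the hard stop; one more small push to confirm.

```bash
python3 -m creep '[[[0,0.0008,0],[0,0,0]],[[0,0,0],[0,0,0]],[[0,0,0],[0,0,0]]]'; python3 -m creep '[[[0,-0.0008,0],[0,0,0]],[[0,-0.0010,0],[0,0,0]],[[0,0,0],[0,0,0]]]'
```

```text
time: 26.88
tcp_pos: [578.7, 183.0, 26.9]
tool_rot: [0.706, 0.031, 0.706, -0.041]
contact_force: [0.7, -13.0, 1.5]
opening: 0.275
time: 27.25
tcp_pos: [578.8, 183.1, 26.9]
tool_rot: [0.706, 0.032, 0.706, -0.039]
contact_force: [1.2, -8.6, 0.8]
opening: 0.28
```

```bash
python3 -m creep '[[[0,-0.0012,0],[0,0,0]],[[0,0,0],[0,0,0]]]'; python3 -m creep '[[[0,0,0],[0,0,0]],[[0,0,0],[0,0,0]],[[0,0,0],[0,0,0]],[[0,0,0],[0,0,0]],[[0,0,0],[0,0,0]]]' 0.055; python3 -m creep '[[[0,0,0.01],[0,0,0]],[[0,0,0.02],[0,0,0]],[[0,0,0.03],[0,0,0]],[[0,0,0.03],[0,0,0]],[[0,0,0.03],[0,0,0]],[[0,0,0.02],[0,0,0]],[[0,-0.03,0.02],[0,0,0]],[[0,-0.05,0],[0,0,0]],[[0,-0.05,0],[0,0,0]],[[0,0,0],[0,0,0]],[[0,0,0],[0,0,0]]]'; python3 - <<'E'
from h import *
s,c,im=snap("wrist","pics/w11.png");print(s['tcp_pos'],s['contact_force'])
np.save("w11.npy",im);np.savez("w11c.npz",**c)
M=np.array([585.65,267.45]);u=np.array([.1011,.9949])
for a in(-110,-85,-60,-20,20,90):print(a,proj(c,[*(M+a*u),75]).round(1))
hsv=cv2.cvtColor(im,cv2.COLOR_RGB2HSV);g=im.astype(int)
# rod+reel grey; handle dark: print runs along the projected axis
for a in range(-115,130,5):
    p=proj(c,[*(M+a*u),75 if a>-60 else 87])
    x,y=int(p[0].round()),int(p[1].round())
    if 0<=y<420:
        row=g[y,max(0,x-60):x+60].sum(1)
        print(a,(x,y),im[y,x].tolist(),end=' ')
E
```

```text
time: 27.5
tcp_pos: [578.8, 183.2, 26.9]
tool_rot: [0.706, 0.032, 0.706, -0.038]
contact_force: [-0.0, -5.3, -0.2]
opening: 0.282
time: 28.12
tcp_pos: [578.9, 183.9, 27.2]
tool_rot: [0.706, 0.033, 0.706, -0.037]
contact_force: [0.3, 0.7, 0.7]
opening: 0.647
time: 29.5
tcp_pos: [579.0, 53.9, 187.8]
tool_rot: [0.707, 0.033, 0.706, -0.038]
contact_force: [0.1, -0.4, -0.4]
opening: 0.649
[578.9683941   53.8609071  187.78817511] [ 0.13005696 -0.36820471 -0.36058465]
-110 [265.2  75.8]
-85 [265.2  48.5]
-60 [265.3  21.9]
-20 [265.6 -18.1]
20 [266.  -54.5]
90 [ 266.9 -108.8]
-115 (265, 80) [148, 99, 63] -110 (265, 74) [54, 38, 30] -105 (265, 69) [85, 76, 74] -100 (265, 63) [87, 79, 77] -95 (265, 57) [87, 79, 75] -90 (265, 52) [86, 80, 79] -85 (265, 46) [88, 82, 77] -80 (265, 40) [88, 83, 81] -75 (265, 35) [84, 80, 79] -70 (265, 29) [87, 82, 81] -65 (265, 24) [87, 82, 81] -60 (265, 18) [115, 110, 105] -55 (265, 17) [251, 243, 239] -50 (265, 12) [236, 230, 225] -45 (265, 7) [236, 229, 225] -40 (265, 1) [234, 228, 223]
```

Released and retreated: the handle spans -110…-61 mm along the axis, so the tip is at about +90. One more numeric check from above for the reel and plunger.

```bash
python3 -m creep '[[[0,0.01,0.03],[0,0,0]],[[0,0.03,0.03],[0,0,0]],[[0,0.04,0],[0,0,0]],[[0,0.04,0],[0,0,0]],[[0,0.04,0],[0,0,0]],[[0,0.02,0],[0,0,0]],[[0,0,0],[0,0,0]],[[0,0,0],[0,0,0]]]'; python3 - <<'E'
from h import *
s,c,im=snap("wrist","pics/w12.png");print(s['tcp_pos'])
M=np.array([585.65,267.45]);u=np.array([.1011,.9949]);n=np.array([.9949,-.1011])
def line(off,z,lo,hi,st=2):
    o=[]
    for a in np.arange(lo,hi,st):
        x,y=proj(c,[*(M+a*u+off*n),z]).round().astype(int)
        o.append((a,int(im[y,x].sum()//3)) if 0<=y<420 and 0<=x<560 else (a,-1))
    return o
print("flange line off 25",line(25,105,-45,46,3))
print("flange line off -25",line(-25,105,-45,46,3))
print("axis z75",line(0,75,30,110,2))
rgb=lambda a,z:im[tuple(proj(c,[*(M+a*u),z]).round().astype(int)[::-1])].tolist()
print([(a,rgb(a,80)) for a in range(72,100,3)])
# lateral rod centre at both posts & near handle
for a in(-56,-35,36,60,70):
    v=[]
    for o in np.arange(-12,12.1,.5):
        x,y=proj(c,[*(M+a*u+o*n),75]).round().astype(int);v.append(int(im[y,x].min()))
    print(a,v)
E
```

```text
time: 30.55
tcp_pos: [578.9, 232.8, 247.3]
tool_rot: [0.706, 0.033, 0.706, -0.038]
contact_force: [-0.6, -0.4, 0.1]
opening: 0.642
[578.93858529 232.81707073 247.25868209]
flange line off 25 [(np.int64(-45), 153), (np.int64(-42), 189), (np.int64(-39), 186), (np.int64(-36), 185), (np.int64(-33), 188), (np.int64(-30), 189), (np.int64(-27), 188), (np.int64(-24), 186), (np.int64(-21), 190), (np.int64(-18), 191), (np.int64(-15), 190), (np.int64(-12), 188), (np.int64(-9), 177), (np.int64(-6), 165), (np.int64(-3), 93), (np.int64(0), 94), (np.int64(3), 195), (np.int64(6), 191), (np.int64(9), 189), (np.int64(12), 190), (np.int64(15), 190), (np.int64(18), 190), (np.int64(21), 190), (np.int64(24), 188), (np.int64(27), 166), (np.int64(30), 161), (np.int64(33), 191), (np.int64(36), 187), (np.int64(39), 188), (np.int64(42), 186), (np.int64(45), 187)]
flange line off -25 [(np.int64(-45), 95), (np.int64(-42), 191), (np.int64(-39), 188), (np.int64(-36), 181), (np.int64(-33), 118), (np.int64(-30), 146), (np.int64(-27), 187), (np.int64(-24), 189), (np.int64(-21), 189), (np.int64(-18), 187), (np.int64(-
[... 2029 characters left out ...]
8, 118, 116, 116, 109, 109, 109, 152, 152, 178, 178, 201, 201, 213, 213, 221, 221, 229, 229, 229, 229, 225, 225, 225, 219, 219, 206, 206, 188, 188, 171, 171, 184, 184, 186, 186, 186, 187, 186, 186, 186]
60 [119, 119, 115, 115, 120, 120, 170, 170, 186, 186, 184, 184, 152, 152, 152, 149, 149, 178, 178, 200, 200, 213, 213, 222, 222, 231, 231, 229, 229, 225, 225, 220, 220, 220, 209, 209, 184, 184, 168, 168, 187, 187, 186, 186, 185, 185, 185, 185, 184]
70 [127, 127, 138, 138, 169, 169, 183, 183, 183, 183, 183, 183, 151, 151, 151, 148, 148, 176, 176, 200, 200, 213, 213, 223, 223, 231, 231, 230, 230, 226, 226, 220, 220, 220, 210, 210, 186, 186, 174, 174, 183, 183, 184, 184, 182, 182, 185, 185, 183]
```

The rod is parallel to the bearing axis, about 0.8 mm off my estimate. Its tip ends at +90 against the dark block with no brass showing, and the reel is at about +12 mm. Handing in.

```bash
python3 -c "
from rig import robot,readout
print(readout.sense()['time']);print(robot.finish_job())"
```

```text
30.6
the job is handed in; nothing more can be done
None
```

I threaded the spindle through the reel without contact force and laid it in both notched posts of the larger stand. I then slid it endways until the plunger stopped, let go, and handed the job in at 30.6 s; no verdict is reported.

**Last checks**
- **Plunger:** the push was a steady 8 N over about 10 mm. The spindle then stopped moving and the force rose to 13 N, which I took as the hard stop. In the last wrist picture the rod meets the dark block with no brass showing.
- **Spindle:** the tip is about 90 mm along the bearing axis, and the handle centre at about -85 mm. The rod lies parallel to the axis and about 0.8 mm to one side, which is within my estimate of where the axis is. I did not measure its height after release.
- **Reel:** it hangs between the posts at about +12 mm.
- **Robot:** the gripper is clear of everything.

**What disagreed or went wrong**
- **Finger length:** the real fingertips sit about 30 mm behind the reported TCP. The first grasp therefore closed on air above the handle. I found this from the cameras and allowed for it afterwards.
- **Laying down:** only the near post touched at first. I opened the jaws so the spindle could settle, then regripped lightly for the slide.
- **Rod check at the stand:** one rod-angle reading over the stand was thrown off by the grey base, so I discarded it.
- **Reel flanges:** in the last picture they measured about 31 mm apart instead of 36. I blame the viewing angle, so the reel position is good to a few millimetres.
- **Not rechecked:** I did not remeasure the carton, jar and wrench at the end, though nothing went near them.

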